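# Slip the open ring onto the cake-board post

## Robot

A 7-joint arm with a two-finger parallel gripper is mounted at the origin on a cart in front of the work surface, level with it; the furniture and walls round the work are solid. World frame = base frame: x ahead of the robot, y to its left, z up, the work surface at z = 0. Lengths are in m, angles in rad, forces in N, time in s.
With the tool pointing down it reaches from about 0.35 to 0.9 m from the base axis. Payload 8.1 kg.
Tool frame: the origin (TCP) lies midway between the tips of the shut fingers; the grasp point (between the pads) lies behind it (arm.tcp_to_grasp is the z of the grasp point in the tool frame, in m); z points along the fingers, y is the line along which they close (so a half turn about z gives the same grasp; the last joint's range is limited). The gripper opens to 92 mm and grips with 3 to 60 N. Pads are 19 mm wide; open, the fingers measure 130 mm over their backs; the gripper's body (75 mm by 190 mm) begins 47 mm behind the grasp point.
Start: joints at [-1.34, 0.434, 0.025, 1.573, -0.012, 1.134, -0.075], TCP at [0.205, 0.591, 0.227] pointing down, gripper open.
Joint ranges: [-2.62, 2.62], [-0.44, 2.09], [-1.27, 1.32], [0.08, 2.57], [-1.32, 4.46], [0.12, 2], [-2.74, 2.74]. Speed limits (rad/s): [2.22, 2.22, 3.01, 3.01, 3.14, 3.14, 3.14].

## Interface

Orientations are given as a rotation vector (axis times angle).
In Python, from cell import readout, vision, arm gives the robot as it stands.
- The arm moves only by the tool carry_out, never from a script. Its argument "increments" is one flat list of numbers, 6 for each row, row after row: the shift along the world's x, y, z in mm, then the turn, a rotation vector about the world's x, y, z in rad. In form: [tx, ty, tz, wx, wy, wz, tx, ty, tz, wx, wy, wz, ...]. A call has 1 to 20 rows; each row shifts and turns the commanded pose from where the row before left it; what a row does not reach is not made up. A row lasts 1/8 s, in which the tool goes at most 62.5 mm and 10.7 degrees, less where a joint would pass 70% of its speed; a pose out of reach is approached as far as the arm can. A call with a gripper value outside its range is refused whole. "grip" is the closure, from 0 (fully open) to 1 (shut), set as the call begins (left out, the last holds). The fingers move at their own pace and stop on an object; "newtons" is the grip in N (left out, the last holds). Time passes only in rows, so rows that do not move let the fingers close. It gives the time, the measured TCP pose, the force, the opening and the grip force at its end, in the units of the state.
- readout.observe(): the state, without advancing time (a new reading comes with each control period).
- vision.get_image(name): name is "side" or "top"; returns the picture (480x640x3 uint8, red, green, blue); there is no depth.
- vision.calibration(name): a dict with "fov_y" (degrees; the focal length in pixels is half the picture's height over the tangent of half this angle, whatever the lens; pixels are square), "cx", "cy" (the principal point, pixels), "k1" (the pictures are not rectified: a ray, as slopes to the right and down, at radius r is drawn at 1 + k1 r^2 times it, then the intrinsics apply), "pose" (4x4, takes a point from camera to world coordinates). Camera axes: x right, y up, looking along -z (the intrinsics and any distortion apply to the point x, -y, -z); pixel columns grow to the right and rows downward; lengths in m; the calibration is good to about 2 mm. A picture is of the moment at which its call begins. calibration takes no time and is no camera call.
- arm.sign_off(): hands the job in; it is judged then, once.
The state is a dict: "clock": time; "joints": joint angles; "dq": joint speeds; "joint_efforts": joint torques, N m; "position": TCP position; "ee_rot": TCP orientation; "force": force on the tool from outside, world axes, zero at the start; "ft_torque": the same for the moment, N m; "width": opening from 0.0 (shut) to 1.0 (fully open); "gripper_force": force on a finger pad.
Only numpy, scipy, OpenCV 4.12 (cv2) and the standard library are available. Lean on these libraries where they do the work, as an engineer would, in place of code of your own. Each camera call takes 0.05 s, during which the arm holds its last target. There are 200 camera calls.

## Task

The stack of cardboard cake boards on the counter needs its hold-down. Take the steel hold-down whose ring is open (C-shaped), slide it sideways under the cap so that the post goes in through the gap to the middle of the ring, and let it down flat on the boards. Leave the hold-down with the closed ring alone, and keep the holder standing about where it is.

Things in the scene. Friction and masses are not known exactly. Their poses are not given: they have to be found in the camera images.
- open_ring_mid (a point): Hold-down to use, steel, 0.22 kg: flat C-ring of 16 mm round bar (80 mm outside, 48 mm inside), gap 34 mm wide on its +x side, opposite the grip plate. Grip plate: upright, 12 mm thick (y), 26 mm long (x), top 86 mm above the underside, centred 54 mm from the ring centre on the -x side. Origin: on the ring axis, 43 mm above the underside; z up, +x from plate to ring centre.
- closed_ring_mid (a point): Hold-down not to use: same steel, size and grip plate, but a full ring without a gap. Grip plate: upright, 12 mm thick (y), 26 mm long (x), top 86 mm above the underside, centred 54 mm from the ring centre on the -x side. Origin: on the ring axis, 43 mm above the underside; z up, +x from plate to ring centre.
- holder: Loose round cake-board holder, 0.8 kg: steel base 120 mm across; fixed stack of cardboard boards 110 mm across, top 25 mm above the counter; central aluminium post 14 mm across with a cap 56 mm across (underside 93 mm, top 108 mm above the counter), too wide to pass the ring. Origin: centre of the underside, on the post axis; z up.
Not all that is in view belongs to the job. What is shaped like the part that bears open_ring_mid but red is not meant.

How it is judged:
At the end, for the whole second after the job is handed in: The open ring lies flat (within about 8 degrees) on the cake boards, at rest and released, with the post inside the ring (axes within 18 mm of each other); the holder stands upright on the counter within 60 mm of where it was, and the closed ring is within 30 mm of where it was (horizontal distance between open_ring_mid and holder below 0.018 m and z of open_ring_mid in the frame of holder between 0.06 and 0.076 m and angle between the z axis of open_ring_mid and the z axis of holder, either way round below 0.15 rad and angle between holder's own z axis and vertical below 0.1 rad and height (world z) of holder below 0.01 m and distance of holder from where it was at the start of the episode below 0.06 m and distance of closed_ring_mid from where it was at the start of the episode below 0.03 m and linear speed of open_ring below 0.02 m/s); the robot touches nothing.
It fails at once if the holder is tipped (more than 20 degrees) (angle between holder's own z axis and vertical above 0.35 rad).
It fails at once if the hold-down with the closed ring is carried or pushed off (more than 50 mm) (distance of closed_ring_mid from where it was at the start of the episode above 0.05 m).
It also fails if it takes over 38 s, if anything falls off the work surface, if the arm or the gripper's body presses on something with over 40 N, if the wrist force passes 120 N, or if a joint passes its speed limit or range.

## Working session

There is one attempt and no reset: what is moved stays moved. The work goes in short steps, Python scripts to look and compute and a tool call to move; the robot and the scene stay as the last step left them, time stands still between calls to the robot, and variables do not carry over. Pictures are saved under pics/ and viewed, at most 11 in all, crops included, and the job is handed in when it is done.

Besides the shell and the picture viewer there is one more tool, called after "Call:" as name(argument=value, ...) on one line, values as JSON. carry_out: Moves the arm, as the interface text tells. Its arguments: {"type":"object","properties":{"increments":{"type":"array","items":{"type":"number"}},"grip":{"type":"number"},"newtons":{"type":"number"}},"required":["increments"]}

```bash
mkdir -p pics; python3 - <<'E'
from cell import readout, vision, arm
import cv2
for n in("side","top"):
    cv2.imwrite(f"pics/{n}0.png",vision.get_image(n)[:,:,::-1]); print(n,vision.calibration(n))
print(arm.tcp_to_grasp); print(readout.observe())
E
```

```text
side {'fov_y': 49.64474145302375, 'cx': 317.50107730061546, 'cy': 244.52058206904005, 'k1': -0.08136848821004114, 'pose': array([[ 0.83976571, -0.45220757,  0.30050269,  0.81029479],
       [ 0.5428198 ,  0.68718137, -0.48283375, -0.28860021],
       [ 0.01184122,  0.56858604,  0.82253857,  0.8978427 ],
       [ 0.        ,  0.        ,  0.        ,  1.        ]])}
top {'fov_y': 45.664028039426874, 'cx': 314.4610314988566, 'cy': 243.2289164275306, 'k1': 0.049295481745829324, 'pose': array([[-2.46299964e-03,  9.78754226e-01, -2.05022193e-01,
         3.04444501e-01],
       [-9.99996555e-01, -2.22459767e-03,  1.39329688e-03,
         2.06665472e-01],
       [ 9.07603315e-04,  2.05024918e-01,  9.78756333e-01,
         9.65545178e-01],
       [ 0.00000000e+00,  0.00000000e+00,  0.00000000e+00,
         1.00000000e+00]])}
-0.0188
{'clock': 0.1, 'joints': array([-1.33956203,  0.43514782,  0.02498401,  1.57397714, -0.01160673,
        1.13398758, -0.07508993]), 'dq': array([-1.74110627e-03, -1.74475570e-03, -1.09357954e-03, -3.19002252e-03,
        2.12615423e-05, -1.57139923e-03,  2.36270230e-03]), 'joint_efforts': array([ 2.70872770e-03, -6.69120240e+01,  9.87703130e-01, -3.15147758e+01,
       -6.05842285e-02,  3.73299338e-02, -1.02270832e-06]), 'position': array([0.20470077, 0.59006233, 0.22603817]), 'ee_rot': array([-5.22046936e-01, -3.09780646e+00,  2.15304719e-03]), 'force': array([-0.0223262 , -0.03598227, -0.58547833]), 'ft_torque': array([ 0.02932179, -0.03174957,  0.03164424]), 'gripper_force': 0.0, 'width': 1.0023471638691321}
```

View pics/side0.png

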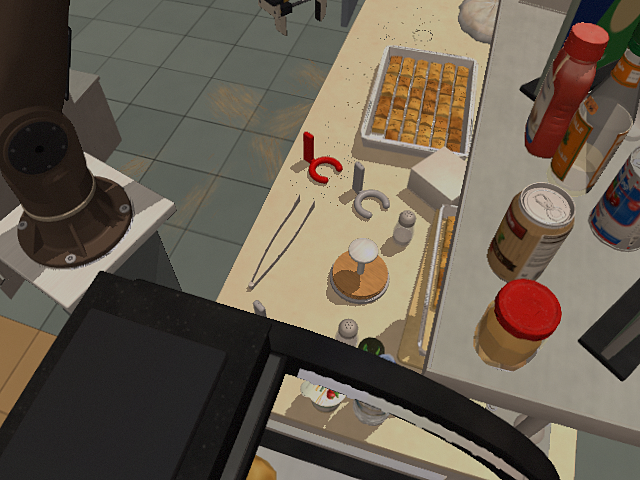

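View pics/top0.png

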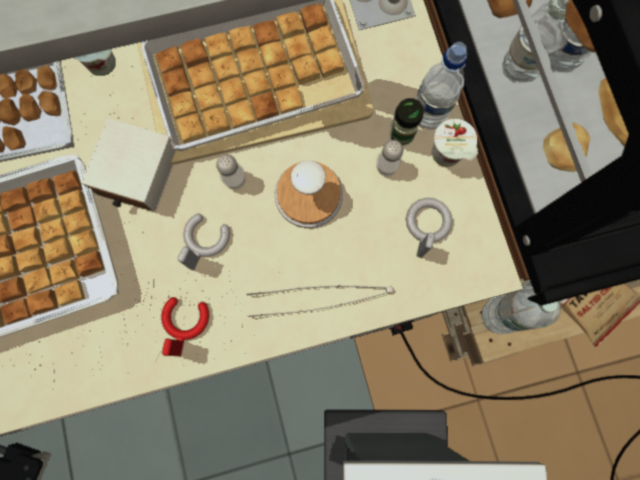

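Side view: red C-ring at (322,165), steel C-ring at (372,203) with its plate at (358,177), holder at (360,275). Top view: open ring at (207,236) with its plate at (188,258), holder at (308,195), cap at (308,178), closed ring at (429,220).

```bash
cat > h.py <<'E'
import numpy as np, cv2
from cell import vision
def K(c):
    f=240/np.tan(np.radians(c["fov_y"])/2); return f
def ray(n,u,v):
    c=vision.calibration(n); f=K(c); xd=np.array([(u-c["cx"])/f,(v-c["cy"])/f]); x=xd.copy()
    for _ in range(20): x=xd/(1+c["k1"]*(x@x))
    P=np.array(c["pose"]); return P[:3,3],P[:3,:3]@np.array([x[0],-x[1],-1])
def onz(n,u,v,z):
    o,d=ray(n,u,v); return o+d*(z-o[2])/d[2]
def proj(n,p):
    c=vision.calibration(n); P=np.array(c["pose"]); q=P[:3,:3].T@(np.asarray(p)-P[:3,3])
    x=np.array([q[0],-q[1]])/-q[2]; x=x*(1+c["k1"]*(x@x)); return x*K(c)+[c["cx"],c["cy"]]
E
python3 - <<'E'
from h import *
t=cv2.imread("pics/top0.png"); s=cv2.imread("pics/side0.png")
a=cv2.resize(t[195:285,165:255],(400,400),interpolation=cv2.INTER_CUBIC)
b=cv2.resize(s[150:230,340:420],(400,400),interpolation=cv2.INTER_CUBIC)
cv2.imwrite("pics/z.png",np.hstack([a,b]))
c=cv2.resize(t[145:235,265:355],(400,400),interpolation=cv2.INTER_CUBIC)
d=cv2.resize(s[230:310,320:400],(400,400),interpolation=cv2.INTER_CUBIC)
cv2.imwrite("pics/z2.png",np.hstack([c,d]))
E
```

```text
(no output)
```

View pics/z.png

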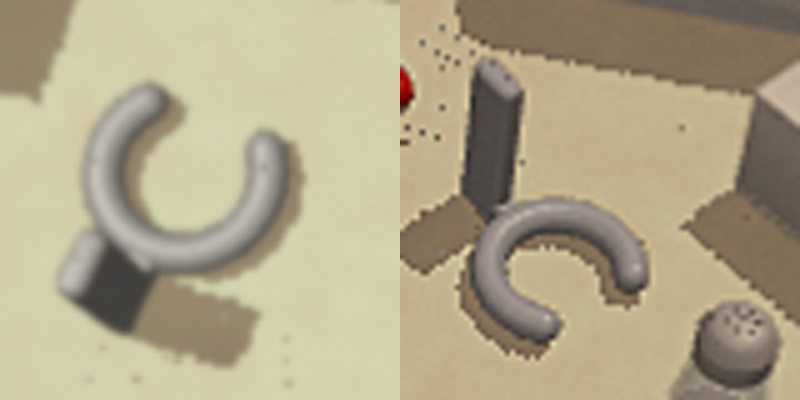

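View pics/z2.png

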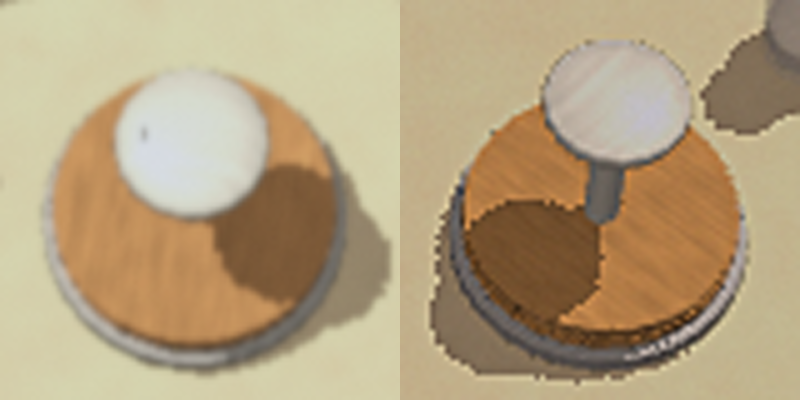

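Crop 1: ring centre at about (187,170), gap ends at (152,97) and (266,145), plate top at (80,262). In its side half, the plate top is at (500,77) and the gap ends at (548,328) and (636,283). Crop 2: cap centre at (192,143) in top and (618,100) in side.

```bash
python3 - <<'E'
from h import *
np.set_printoptions(precision=4,suppress=True)
T=lambda x,y,z,ox=165,oy=195:onz("top",ox+x/4.444,oy+y/4.444,z)[:2]
S=lambda x,y,z,ox=340,oy=150:onz("side",ox+x/5,oy+y/5,z)[:2]
for n,p in {"T ring c":T(187,170,.008),"T gapA":T(152,97,.008),"T gapB":T(266,145,.008),"T plate top":T(80,262,.086),"T plate corners":(T(95,228,.086),T(65,288,.086)),
"S plate top":S(100,77,.086),"S gapA":S(236,283,.008),"S gapB":S(148,328,.008),
"S ringL/R":(S(72,265,.008),S(150,210,.012)),
"T cap":T(192,143,.108,265,145),"T boards":T(194,207,.025,265,145),
"S cap":S(218,100,.108,320,230),"S boards c":S(202,220,.025,320,230)}.items(): print(n,np.round(p,4))
# masks: boards by colour; ring by grey, in top
t=cv2.imread("pics/top0.png"); 
for n in("top","side"):
    im=cv2.imread(f"pics/{n}0.png"); h=cv2.cvtColor(im,cv2.COLOR_BGR2HSV)
    o=(450 if 0 else 0)
    if n=="top": x0,x1,y0,y1=165,255,200,285
    else: x0,x1,y0,y1=340,398,180,222
    m=((h[y0:y1,x0:x1,1]<35)).astype(np.uint8); k,l,st,c=cv2.connectedComponentsWithStats(m)
    for i in range(1,k):
        if st[i,4]>60: print(n,st[i]+[x0,y0,0,0,0],c[i]+[x0,y0])
E
```

```text
T ring c [0.523  0.3899]
T gapA [0.5521 0.4045]
T gapB [0.5328 0.3597]
T plate top [0.472  0.4113]
T plate corners [[0.4842 0.4066]
 [0.4627 0.4161]]
S plate top [0.478  0.4103]
S gapA [0.5584 0.4036]
S gapB [0.5383 0.3602]
S ringL/R [[0.4928 0.3724]
 [0.5073 0.4161]]
T cap [0.5903 0.215 ]
T boards [0.5921 0.2151]
S cap [0.5993 0.2114]
S boards c [0.6004 0.2109]
top [ 178  214   51   55 1024] [199.3418 243.5996]
side [353 180  36  38 510] [366.5824 198.0314]
```

Call:
carry_out(increments=[34, -22, -7, 0, 0, -0.008, 34, -22, -7, 0, 0, -0.008, 34, -22, -7, 0, 0, -0.008, 34, -22, -7, 0, 0, -0.008, 34, -22, -7, 0, 0, -0.008, 34, -22, -7, 0, 0, -0.008, 34, -22, -7, 0, 0, -0.008, 32, -25, -7, 0, 0, -0.007, 0, 0, 0, 0, 0, 0, 0, 0, 0, 0, 0, 0], grip=0, newtons=40)

```text
clock: 1.35
position: [0.4741, 0.4118, 0.1704]
ee_rot: [-0.619, -3.079, 0.0]
force: [-0.9, 0.3, -0.1]
width: 0.998
gripper_force: 0.0
```

```bash
python3 - <<'E'
from h import *
from cell import readout
o=readout.observe(); p=o["position"]; print(p,o["ee_rot"])
a=vision.get_image("top")[:,:,::-1].copy(); b=vision.get_image("side")[:,:,::-1].copy()
cv2.imwrite("pics/top1.png",a);cv2.imwrite("pics/side1.png",b)
for n,im in(("top",a),("side",b)):
    q=proj(n,p); print(n,q); cv2.circle(im,tuple(int(round(x)) for x in q),1,(0,0,255),-1)
    y=np.array([.386,.922,0])
    for s in(-.046,.046):
        cv2.circle(im,tuple(int(round(x)) for x in proj(n,p+s*y)),1,(255,0,255),-1)
a=cv2.resize(a[180:300,130:250],(400,400),interpolation=cv2.INTER_CUBIC)
b=cv2.resize(b[110:230,300:420],(400,400),interpolation=cv2.INTER_CUBIC)
cv2.imwrite("pics/z3.png",np.hstack([a,b]))
E
```

```text
[0.47412322 0.41184008 0.17039781] [-6.18816083e-01 -3.07903029e+00  3.17253732e-04]
top [169.29874802 241.40496799]
side [361.96589798 135.10155262]
```

View pics/z3.png

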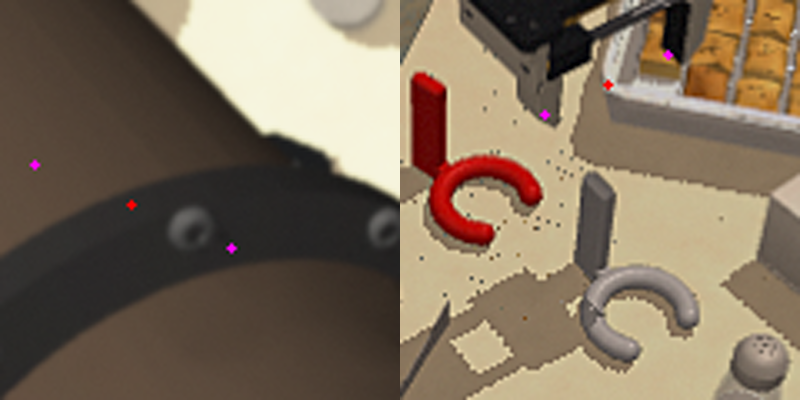

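The side view shows both fingertips within 2 px of where they should project (mid about (611,88)), and correcting for that bias puts the plate under the TCP to about 1 mm. I'll descend and grip.

Call:
carry_out(increments=[0, 0, -20, 0, 0, 0, 0, 0, -20, 0, 0, 0, 0, 0, -20, 0, 0, 0, 0, 0, -20, 0, 0, 0, 0, 0, -20, 0, 0, 0, 0, 0, -21, 0, 0, 0, 0, 0, 0, 0, 0, 0, 0, 0, 0, 0, 0, 0])

```text
clock: 2.45
position: [0.4746, 0.4124, 0.0506]
ee_rot: [0.618, 3.08, 0.002]
force: [-0.5, 0.7, 0.8]
width: 0.999
gripper_force: 0.0
```

Call:
carry_out(increments=[0, 0, 0, 0, 0, 0, 0, 0, 0, 0, 0, 0, 0, 0, 0, 0, 0, 0, 0, 0, 0, 0, 0, 0, 0, 0, 0, 0, 0, 0, 0, 0, 0, 0, 0, 0, 0, 0, 0, 0, 0, 0, 0, 0, 0, 0, 0, 0], grip=1, newtons=40)

```text
clock: 3.45
position: [0.4748, 0.4115, 0.0497]
ee_rot: [-0.619, -3.08, 0.0]
force: [0.5, 0.2, 0.3]
width: 0.179
gripper_force: 0.0
```

Call:
carry_out(increments=[0, 0, 0, 0, 0, 0, 0, 0, 0, 0, 0, 0, 0, 0, 0, 0, 0, 0, 0, 0, 0, 0, 0, 0])

```text
clock: 3.95
position: [0.4748, 0.4115, 0.0497]
ee_rot: [0.619, 3.08, 0.0]
force: [0.5, 0.6, -0.5]
width: 0.127
gripper_force: 40.0
```

Call:
carry_out(increments=[0, 0, 15, 0, 0, 0, 0, 0, 15, 0, 0, 0, 0, 0, 15, 0, 0, 0, 0, 0, 0, 0, 0, 0, 0, 0, 0, 0, 0, 0])

```text
clock: 4.58
position: [0.4746, 0.4114, 0.0947]
ee_rot: [-0.619, -3.08, 0.0]
force: [-0.6, -0.7, -1.5]
width: 0.129
gripper_force: 40.0
```

```bash
python3 - <<'E'
from h import *
from cell import readout
o=readout.observe(); p=o["position"]; print(p,o["ee_rot"])
a=vision.get_image("top")[:,:,::-1].copy(); b=vision.get_image("side")[:,:,::-1].copy()
cv2.imwrite("pics/top2.png",a);cv2.imwrite("pics/side2.png",b)
a=cv2.resize(a[150:290,130:270],(400,400),interpolation=cv2.INTER_CUBIC)
b=cv2.resize(b[120:220,320:420],(400,400),interpolation=cv2.INTER_CUBIC)
cv2.imwrite("pics/z4.png",np.hstack([a,b]))
E
```

```text
[0.47464    0.41141602 0.09469963] [-6.19279991e-01 -3.07989232e+00  3.28815239e-06]
```

View pics/z4.png

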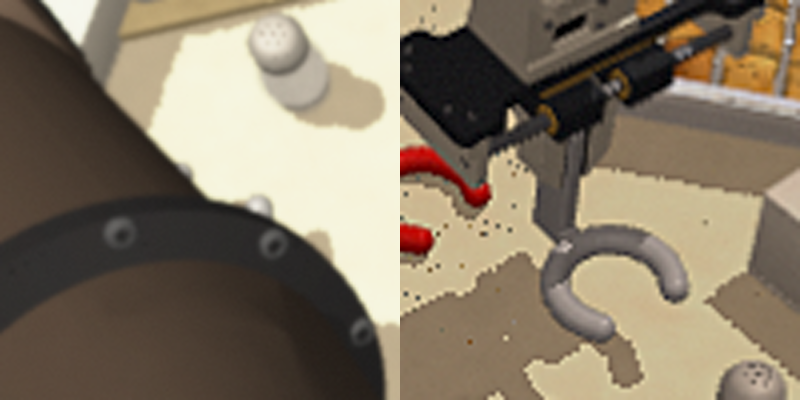

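The hold-down is gripped and level; in the side view the gap ends are at about (372,202) and (389,193) px. I'll go to the start of the insertion line and look again.

Call:
carry_out(increments=[-7, -27, 0, 0, 0, 0, -7, -27, 0, 0, 0, 0, -7, -27, 0, 0, 0, 0, -6, -27, 0, 0, 0, 0, -6, -26, 0, 0, 0, 0, 0, 0, 0, 0, 0, 0, 0, 0, 0, 0, 0, 0])

```text
clock: 5.55
position: [0.4419, 0.2781, 0.0947]
ee_rot: [0.619, 3.08, 0.001]
force: [0.6, 0.8, -1.8]
width: 0.129
gripper_force: 40.0
```

```bash
python3 - <<'E'
from h import *
from cell import readout
o=readout.observe(); p=o["position"]; print(p,o["ee_rot"])
b=vision.get_image("side")[:,:,::-1].copy(); a=vision.get_image("top")[:,:,::-1].copy()
cv2.imwrite("pics/side3.png",b);cv2.imwrite("pics/top3.png",a)
d=np.array([.9225,-.386,0])
print(proj("side",p+d*.053+[0,0,-.0417]))
a=cv2.resize(a[130:250,240:360],(400,400),interpolation=cv2.INTER_CUBIC)
b=cv2.resize(b[200:320,300:420],(400,400),interpolation=cv2.INTER_CUBIC)
cv2.imwrite("pics/z5.png",np.hstack([a,b]))
E
```

```text
[0.44193355 0.27808725 0.09466364] [6.19037171e-01 3.07996467e+00 7.31990329e-04]
[326.46399689 225.12064739]
```

View pics/z5.png

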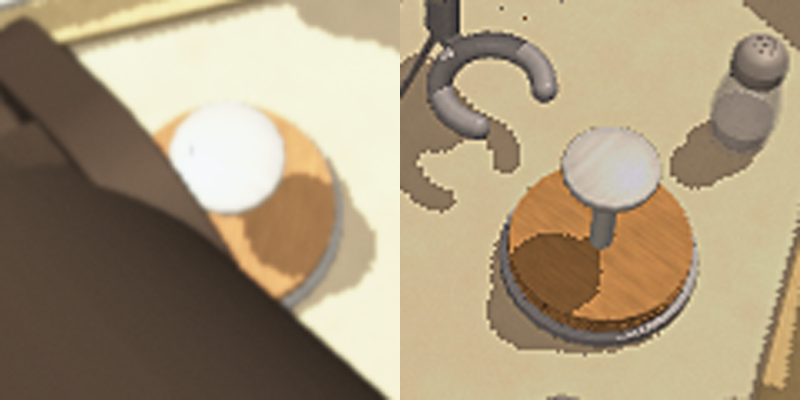

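Side view: gap ends at crop (486,128) and (545,92), cap top centre (612,168), post foot (601,244); the holder hasn't moved.

```bash
python3 - <<'E'
from h import *
S=lambda x,y,z:onz("side",300+(x-400)/3.333,200+y/3.333,z)[:2]
A=S(486,126,.053);B=S(545,92,.053);m=(A+B)/2
d=np.array([.9225,-.386]);l=np.array([.386,.9225])
tcp=np.array([.4419,.2781])
for n,q in(("cap",S(611,167,.108)),("foot",S(601,242,.025))):
    print(n,q,"from gapmid: along %.4f lateral %.4f"%((q-m)@d,(q-m)@l))
print(A,B,(A-B),"gapmid from tcp",(m-tcp)@d,(m-tcp)@l)
q=np.array([.5925,.2138])-tcp; print("est holder from tcp",q@d,q@l)
E
```

```text
cap [0.59895004 0.2108951 ] from gapmid: along 0.0930 lateral -0.0043
foot [0.59865574 0.2136062 ] from gapmid: along 0.0916 lateral -0.0019
[0.50664392 0.23014511] [0.52305043 0.27132228] [-0.01640651 -0.04117718] gapmid from tcp 0.07785716068106738 0.002912191945711626
est holder from tcp 0.1637483 -0.0011851500000000157
```

Call:
carry_out(increments=[13, -6, 0, 0, 0, 0, 13, -6, 0, 0, 0, 0, 13, -6, 0, 0, 0, 0, 13, -6, 0, 0, 0, 0, 13, -5, 0, 0, 0, 0, 0, 0, 0, 0, 0, 0, 0, 0, 0, 0, 0, 0])

```text
clock: 6.52
position: [0.5063, 0.2487, 0.0946]
ee_rot: [-0.619, -3.079, 0.0]
force: [-0.6, 0.1, -1.9]
width: 0.131
gripper_force: 40.0
```

```bash
python3 - <<'E'
from h import *
b=vision.get_image("side")[:,:,::-1].copy(); cv2.imwrite("pics/side4.png",b)
cv2.imwrite("pics/z6.png",cv2.resize(b[205:305,310:410],(600,600),interpolation=cv2.INTER_CUBIC))
E
```

```text
(no output)
```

View pics/z6.png

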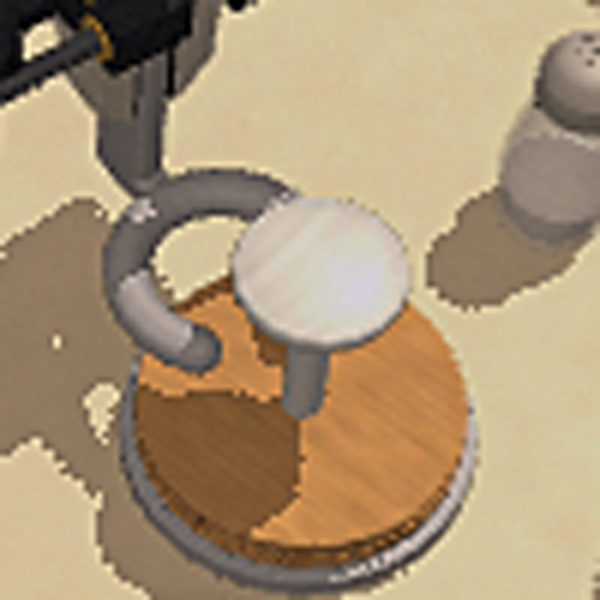

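Near gap end at (203,350) in the crop, post foot (301,411), cap centre (320,272); the post is ahead of the gap. I'll compute the lateral offset properly.

```bash
python3 - <<'E'
from h import *
S=lambda x,y,z:onz("side",310+x/6,205+y/6,z)[:2]
d=np.array([.9225,-.386]);l=np.array([.386,.9225])
A=S(203,346,.053); print(A, "expected",np.array([.5066+.0644,.2301-.0294]))
for q in (S(320,272,.108),S(301,406,.025)): print(q,"along %.4f lat %.4f (22 = centred)"%((q-A)@d,(q-A)@l))
E
```

```text
[0.567375   0.19949155] expected [0.571  0.2007]
[0.59924561 0.21048276] along 0.0252 lat 0.0224 (22 = centred)
[0.59849435 0.21333594] along 0.0234 lat 0.0248 (22 = centred)
```

Laterally the post is centred on the gap to 1–2 mm, with about 45 mm left to go.

Call:
carry_out(increments=[8, -3, 0, 0, 0, 0, 8, -3, 0, 0, 0, 0, 8, -3, 0, 0, 0, 0, 9, -4, 0, 0, 0, 0, 9, -4, 0, 0, 0, 0, 0, 0, 0, 0, 0, 0, 0, 0, 0, 0, 0, 0])

```text
clock: 7.45
position: [0.5485, 0.2316, 0.0946]
ee_rot: [-0.619, -3.08, -0.0]
force: [-0.1, -0.6, -1.8]
width: 0.128
gripper_force: 40.0
```

```bash
python3 - <<'E'
from h import *
b=vision.get_image("side")[:,:,::-1].copy(); cv2.imwrite("pics/side5.png",b)
cv2.imwrite("pics/z7.png",cv2.resize(b[205:305,310:410],(600,600),interpolation=cv2.INTER_CUBIC))
E
```

```text
(no output)
```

View pics/z7.png

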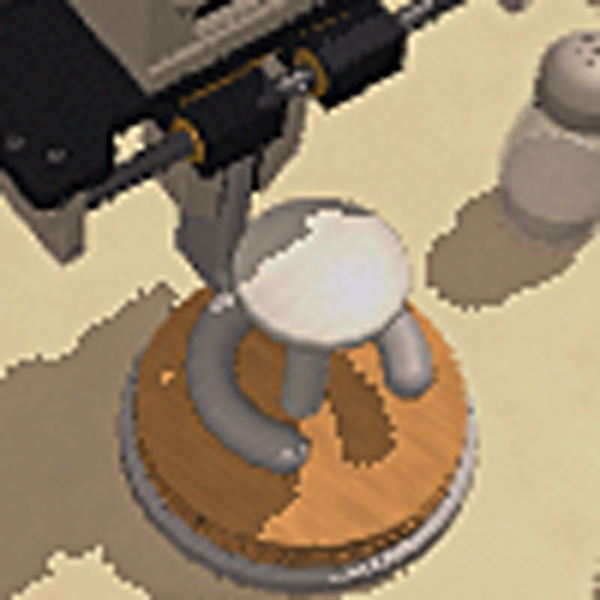

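The post is through the gap and inside the ring (gap ends at (288,455) and (410,383), post foot (301,411)). I'll lower it onto the boards and release.

Call:
carry_out(increments=[0, 0, -5, 0, 0, 0, 0, 0, -5, 0, 0, 0, 0, 0, -4, 0, 0, 0, 0, 0, -3, 0, 0, 0, 0, 0, -2.5, 0, 0, 0, 0, 0, 0, 0, 0, 0, 0, 0, 0, 0, 0, 0])

```text
clock: 8.38
position: [0.5489, 0.2315, 0.0753]
ee_rot: [0.619, 3.08, 0.0]
force: [-0.1, -0.8, -1.9]
width: 0.122
gripper_force: 40.0
```

```bash
python3 - <<'E'
from h import *
b=vision.get_image("side")[:,:,::-1].copy(); cv2.imwrite("pics/side6.png",b)
cv2.imwrite("pics/z8.png",cv2.resize(b[205:305,310:410],(600,600),interpolation=cv2.INTER_CUBIC))
E
```

```text
(no output)
```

View pics/z8.png

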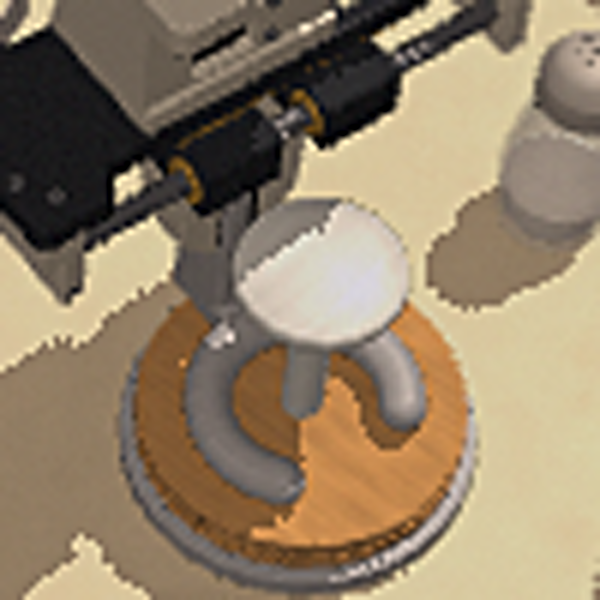

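The ring is resting at board level, with its gap midpoint about 23 mm ahead of the post foot, as it should be when centred. Releasing and withdrawing upward.

Call:
carry_out(increments=[0, 0, -0.5, 0, 0, 0, 0, 0, 0, 0, 0, 0])

```text
clock: 8.68
position: [0.5488, 0.2315, 0.0748]
ee_rot: [0.619, 3.08, 0.0]
force: [-0.5, 0.5, -1.9]
width: 0.13
gripper_force: 40.0
```

Call:
carry_out(increments=[0, 0, 0, 0, 0, 0, 0, 0, 0, 0, 0, 0, 0, 0, 0, 0, 0, 0, 0, 0, 0, 0, 0, 0, 0, 0, 0, 0, 0, 0, 0, 0, 0, 0, 0, 0], grip=0.5)

```text
clock: 9.43
position: [0.5488, 0.2315, 0.0747]
ee_rot: [-0.619, -3.08, -0.0]
force: [-0.0, -0.3, -0.2]
width: 0.5
gripper_force: 0.0
```

Call:
carry_out(increments=[0, 0, 10, 0, 0, 0, 0, 0, 20, 0, 0, 0, 0, 0, 30, 0, 0, 0, -10, 0, 40, 0, 0, 0, -30, 10, 30, 0, 0, 0, -40, 20, 0, 0, 0, 0, -40, 30, 0, 0, 0, 0, -40, 40, 0, 0, 0, 0, -20, 50, 0, 0, 0, 0, 0, 0, 0, 0, 0, 0, 0, 0, 0, 0, 0, 0])

```text
clock: 10.8
position: [0.3691, 0.3811, 0.2051]
ee_rot: [0.619, 3.079, -0.0]
force: [0.3, 0.5, -0.0]
width: 0.503
gripper_force: 0.0
```

```bash
python3 - <<'E'
from h import *
b=vision.get_image("side")[:,:,::-1].copy(); a=vision.get_image("top")[:,:,::-1].copy()
b=cv2.resize(b[205:305,310:410],(400,400),interpolation=cv2.INTER_CUBIC)
a=cv2.resize(a[140:260,250:370],(400,400),interpolation=cv2.INTER_CUBIC)
cv2.imwrite("pics/z9.png",np.hstack([a,b]))
E
```

```text
(no output)
```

View pics/z9.png

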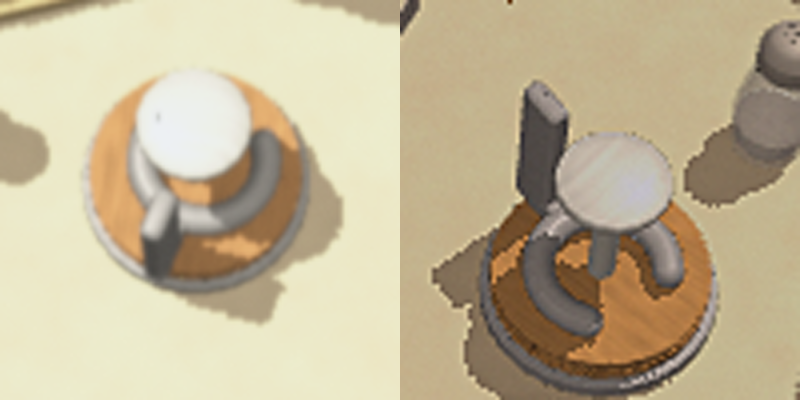

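Both views show the ring flat on the boards around the post: top ring centre about (205,160) against board centre about (198,172) in the crop, roughly 6 mm off. The gripper is clear and the holder hasn't moved.

```bash
python3 -c "
from cell import arm; print(arm.sign_off())"
```

```text
the job is handed in; nothing more can be done
None
```

The job is handed in with no verdict shown: the open steel hold-down lies flat on the cake boards with the post inside its ring (about 6 mm off centre), the holder is where it was, the closed ring was never approached, and it took about 11 s of the 38 s.

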